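# Find the loose microscope mounting bolt and hold its cover open

## Task

One of the three mounting bolts on the microscope's isolation platform has come loose: tap or press the bolt heads lightly from above, one after another, until you find the one that sinks, and only then lift that bolt's hinged cover by its tongue. Finish while holding that cover steady, at least 40 degrees open, with the gripper, so that a colleague can get at the bolt; do not let go. Keep the covers of the tight bolts shut and do not disturb the things lying about.

Things in the scene. Friction and masses are not known exactly. Their poses are not given: they have to be found in the camera images.
- platform: Grey microscope isolation platform, fixed to the bench: a plate 250 x 370 x 12 mm; origin on the bench surface. Its x axis points away from the tongues towards the hinges (roughly away from the robot), y to the left along the long side, z up. On it stand three identical aluminium pillars, 52 mm square, top face 60 mm above the bench, 130 mm apart in y (number 1 at +y, 2 in the middle and 50 mm further along x, 3 at -y). Each pillar has one bolt and one hinged cover.
- bolt_1_top (a point): Centre of the top face of bolt 1, a steel socket-head cap screw standing upright, head 22 mm across; top 82 mm above the bench at first, 17 mm above the cover plate. Moves with the bolt.
- bolt_1 (a joint): How far bolt 1 has been pushed down, m: 0 at first. All three look alike. A loose bolt gives way at about 3 N, sinks 6 mm to its stop and stays down; a tight one sinks less than 1.5 mm under a firm tap.
- tongue_1 (a point): Grip point of cover 1's lift tongue: a dark steel bar 12 mm wide (along the platform's y), 14 mm tall, jutting 45 mm from the plate's front edge; the point lies mid-width and mid-height, 12 mm from the free end, 67 mm above the bench when shut, with 48 mm of free air beneath the bar. Moves with the cover.
- hinge_1 (a point): Hinge axis of cover 1, along the platform's y axis, 62.5 mm above the bench; the tongue's grip point lies 95 mm from it along -x and 4.5 mm above it when shut.
- cover_1 (a joint): Opening angle of cover 1, rad: 0 shut, tongue rising as it grows, stop at 1.3. The cover is an aluminium plate 62 x 54 x 5 mm, 0.1 kg, lying on the pillar, with a 38 x 34 mm window through which the bolt's head stands up; it does not touch the bolt. Its own weight and a weak spring pull it shut from any angle; lifting at the tongue takes about 1 N.
- bolt_2_top (a point): Centre of the top face of bolt 2, a steel socket-head cap screw standing upright, head 22 mm across; top 82 mm above the bench at first, 17 mm above the cover plate. Moves with the bolt.
- bolt_2 (a joint): How far bolt 2 has been pushed down, m: 0 at first. All three look alike. A loose bolt gives way at about 3 N, sinks 6 mm to its stop and stays down; a tight one sinks less than 1.5 mm under a firm tap.
- tongue_2 (a point): Grip point of cover 2's lift tongue: a dark steel bar 12 mm wide (along the platform's y), 14 mm tall, jutting 45 mm from the plate's front edge; the point lies mid-width and mid-height, 12 mm from the free end, 67 mm above the bench when shut, with 48 mm of free air beneath the bar. Moves with the cover.
- hinge_2 (a point): Hinge axis of cover 2, along the platform's y axis, 62.5 mm above the bench; the tongue's grip point lies 95 mm from it along -x and 4.5 mm above it when shut.
- cover_2 (a joint): Opening angle of cover 2, rad: 0 shut, tongue rising as it grows, stop at 1.3. The cover is an aluminium plate 62 x 54 x 5 mm, 0.1 kg, lying on the pillar, with a 38 x 34 mm window through which the bolt's head stands up; it does not touch the bolt. Its own weight and a weak spring pull it shut from any angle; lifting at the tongue takes about 1 N.
- bolt_3_top (a point): Centre of the top face of bolt 3, a steel socket-head cap screw standing upright, head 22 mm across; top 82 mm above the bench at first, 17 mm above the cover plate. Moves with the bolt.
- bolt_3 (a joint): How far bolt 3 has been pushed down, m: 0 at first. All three look alike. A loose bolt gives way at about 3 N, sinks 6 mm to its stop and stays down; a tight one sinks less than 1.5 mm under a firm tap.
- tongue_3 (a point): Grip point of cover 3's lift tongue: a dark steel bar 12 mm wide (along the platform's y), 14 mm tall, jutting 45 mm from the plate's front edge; the point lies mid-width and mid-height, 12 mm from the free end, 67 mm above the bench when shut, with 48 mm of free air beneath the bar. Moves with the cover.
- hinge_3 (a point): Hinge axis of cover 3, along the platform's y axis, 62.5 mm above the bench; the tongue's grip point lies 95 mm from it along -x and 4.5 mm above it when shut.
- cover_3 (a joint): Opening angle of cover 3, rad: 0 shut, tongue rising as it grows, stop at 1.3. The cover is an aluminium plate 62 x 54 x 5 mm, 0.1 kg, lying on the pillar, with a 38 x 34 mm window through which the bolt's head stands up; it does not touch the bolt. Its own weight and a weak spring pull it shut from any angle; lifting at the tongue takes about 1 N.
- oil_bottle: small amber immersion-oil bottle, 24 mm across, 50 mm tall, standing on the platform between two pillars; origin at the centre of its underside; to be left alone.
- spare_washer: loose steel washer, 28 mm across, 5 mm thick, lying on the platform between two pillars; origin at the centre of its underside; to be left alone.
- dish: shallow glass dish, 80 mm across, 16 mm tall; origin at the centre of its underside; to be left alone.
- marker: marker pen, 130 mm long, 14 mm thick, lying along its x axis; origin at the centre of its underside; to be left alone.
- slide_box: grey slide box 100 x 85 x 35 mm; origin at the centre of its underside; to be left alone.
- specimen_jar: clear specimen jar with a white lid, 56 mm across, 60 mm tall; origin at the centre of its underside; to be left alone.

How it is judged:
By the outcome, as a careful person would: the job done as asked, in the order asked, and still so for the second after the job is handed in, while the arm keeps its last pose, push and grip.
It also fails if it takes over 51 s, if anything falls off the work surface, if the arm or the gripper's body presses on something with over 40 N, if the wrist force passes 120 N, or if a joint passes its speed limit or range.

## Robot

A 7-joint arm with a two-finger parallel gripper is mounted at the origin on the work surface. World frame = base frame: x ahead of the robot, y to its left, z up, the work surface at z = 0. Lengths are in mm, angles in rad, forces in N, time in s.
With the tool pointing down it reaches from about 425 to 925 mm from the base axis. Payload 6.8 kg.
Tool frame: the origin (TCP) lies midway between the tips of the shut fingers; the grasp point (between the pads) lies tcp_to_grasp behind it (tcp_to_grasp is the distance from the TCP to the grasp point, in mm); z points along the fingers, y is the line along which they close (so a half turn about z gives the same grasp; the last joint's range is limited). The gripper opens to 88 mm and grips with 3 to 60 N. Pads are 20 mm wide; open, the fingers measure 115 mm over their backs; the gripper's body (75 mm by 178 mm) begins 61 mm behind the grasp point.
Start: joints at [1.147, 0.477, 0.022, 1.555, -0.011, 1.109, -0.083], TCP at [209.649, -641.635, 222.664] pointing down, gripper open.
Joint ranges: [-2.96, 2.96], [-0.34, 2.1], [-1.41, 1.46], [0.24, 2.44], [-1.37, 4.51], [0.17, 1.92], [-2.96, 2.96]. Speed limits (rad/s): [2.39, 2.39, 3.14, 3.14, 3.14, 3.14, 3.14].

## Interface

Orientations are given as [roll, pitch, yaw] about the fixed x, y, z axes, in that order (R = Rz(yaw) Ry(pitch) Rx(roll)).
In Python, from workcell import get_state, get_image, job_done, tcp_to_grasp gives the robot as it stands.
- The arm moves only by the shell command python3 -m pendant 'ROWS' [OPENING] [FORCE]. ROWS is JSON, a list that holds one entry, the list of rows, each a list of 4 numbers: the shift along the tool's x, y, z in mm, then the turn about the tool's z in units of 10 degrees (1.0 is 10 degrees). A call has 1 to 12 rows; each row shifts and turns the commanded pose from where the row before left it, along the tool's axes as they then stand; what a row does not reach is not made up. A row lasts 1/8 s, in which the tool goes at most 62.5 mm and 10.7 degrees, less where a joint would pass 70% of its speed; a pose out of reach is approached as far as the arm can. A call is refused whole if a number of a shift passes 62.5 or a number of a turn 1, either way. A call with a gripper value outside its range is refused whole. OPENING is the closure in counts, from 0 (fully open) to 255 (shut), set as the call begins (- or left out, the last holds). The fingers move at their own pace and stop on an object; FORCE is the grip in N (left out, the last holds). Time passes only in rows, so rows that do not move let the fingers close. It gives the time, the measured TCP pose, the force, the opening and the grip force at its end, in the units of the state.
- get_state(): the state, without advancing time (a new reading comes with each control period).
- get_image(name): name is "side" or "top" or "wrist"; returns a dict with "img" (420x560x3 uint8, blue, green, red), "fov_y" (degrees; the focal length in pixels is half the picture's height over the tangent of half this angle, whatever the lens; pixels are square), "cx", "cy" (the principal point, pixels), "k1" (the pictures are not rectified: a ray, as slopes to the right and down, at radius r is drawn at 1 + k1 r^2 times it, then the intrinsics apply), "eye" and "rotation" of the camera in the world; the wrist camera has in their place "tool_from_camera" (4x4, takes a point from camera to tool coordinates, whose origin is the TCP and whose axes are the flange's). Camera axes: x right, y up, looking along -z (the intrinsics and any distortion apply to the point x, -y, -z); pixel columns grow to the right and rows downward; lengths in mm; the calibration is good to about 2 mm. A picture is of the moment at which its call begins: read the wrist's pose just before it. There is no depth.
- job_done(): hands the job in; it is judged then, once.
The state is a dict: "time_s": time; "qpos": joint angles; "joint_velocities": joint speeds; "joint_efforts": joint torques, N m; "eef_pos": TCP position; "tcp_rot": TCP orientation; "force": force on the tool from outside, world axes, zero at the start; "torque": the same for the moment, N m; "finger_gap": finger opening in mm; "gripper_force": force on a finger pad.
Only numpy, scipy, OpenCV 4.12 (cv2) and the standard library are available. Lean on these libraries where they do the work, as an engineer would, in place of code of your own. Each camera call takes 0.05 s, during which the arm holds its last target. There are 200 camera calls.

## Working session

There is one attempt and no reset: what is moved stays moved. The work goes in short steps, Python scripts to look and compute and a shell command to move; the robot and the scene stay as the last step left them, time stands still between calls to the robot, and variables do not carry over. Pictures are saved under pics/ and viewed, at most 10 in all, crops included, and the job is handed in when it is done.

```bash
mkdir -p pics; ls; python3 - <<'E'
from workcell import *
import cv2
s=get_state();print(s, tcp_to_grasp)
for n in("top","side"):
    d=get_image(n);cv2.imwrite(f"pics/{n}0.png",d["img"]);print({k:v for k,v in d.items() if k!="img"})
E
```

```text
pics
{'time_s': 0.0, 'qpos': array([ 1.14691247,  0.47778322,  0.02234861,  1.55643413, -0.01146993,
        1.10929449, -0.08308432]), 'joint_velocities': array([ 0.0003606 ,  0.00198377,  0.00015054, -0.00111589, -0.00109153,
       -0.00068211, -0.00143456]), 'joint_efforts': array([-8.23117516e-04, -5.82856107e+01,  1.53422099e+00, -2.72616702e+01,
       -5.43380762e-02,  1.68628892e-02,  1.39274284e-04]), 'eef_pos': array([ 209.41612381, -641.06671919,  221.70053727]), 'tcp_rot': array([-3.13980920e+00,  1.63254672e-04,  3.15826985e-01]), 'force': array([ 0.58231631, -1.15916617,  0.70496873]), 'torque': array([-0.00687498,  0.01306287,  0.02626078]), 'gripper_force': 0.0, 'finger_gap': 87.77434551038341} 18.700000000000003
{'fov_y': 44.6085362644846, 'cx': 279.14319091957276, 'cy': 208.6664860673208, 'k1': 0.06333020739988672, 'eye': array([ 334.87361654,    9.78076255, 1292.85254038]), 'rotation': array([ 1.89572068e-01,  3.94226529e-04, -1.58179966e+00])}
{'fov_y': 53.10012734902484, 'cx': 280.1713123510818, 'cy': 199.4847052128896, 'k1': -0.06824903009002058, 'eye': array([ 411.66534767, -804.07340679,  823.19349286]), 'rotation': array([ 0.81535486, -0.01575999, -0.15567631])}
```

View pics/top0.png

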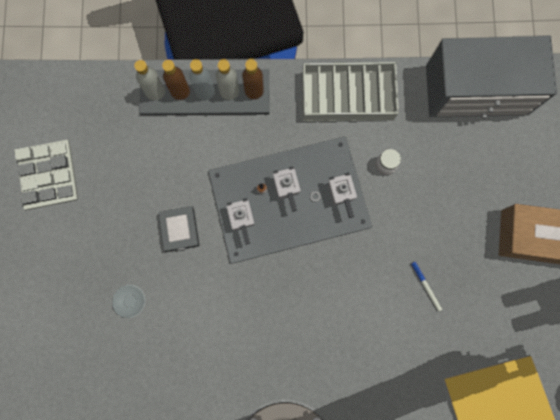

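View pics/side0.png

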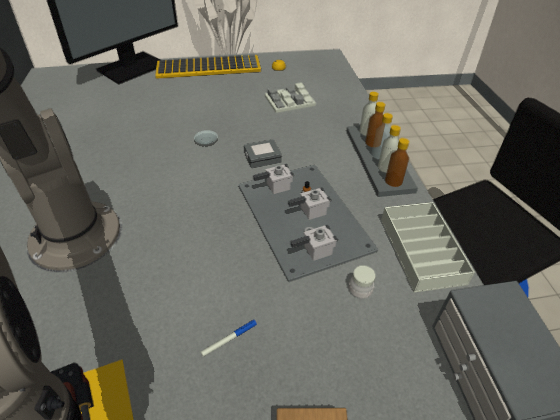

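The top view shows the platform with pillars 1, 2 and 3 at about (239,213), (287,182) and (343,188). The bottle is at (261,188) and the washer at (315,197). The side view agrees.

```bash
cat > h.py <<'E'
import numpy as np, cv2
from scipy.spatial.transform import Rotation as R
from workcell import *
def cam(d,st=None):
    if "eye" in d: return np.array(d["eye"]),R.from_euler('xyz',d["rotation"]).as_matrix()
    T=np.array(d["tool_from_camera"]);Rt=R.from_euler('xyz',st["tcp_rot"]).as_matrix()
    return st["eef_pos"]+Rt@T[:3,3],Rt@T[:3,:3]
def K(d):
    f=d["img"].shape[0]/2/np.tan(np.radians(d["fov_y"]/2));return f
def topt(d,uv,z,st=None):
    e,M=cam(d,st);f=K(d);s=(np.array(uv,float)-[d["cx"],d["cy"]])/f
    u=s.copy()
    for _ in range(20): u=s/(1+d["k1"]*(u@u))
    v=M@np.array([u[0],-u[1],-1]);return e+v*(z-e[2])/v[2]
def proj(d,p,st=None):
    e,M=cam(d,st);c=M.T@(np.array(p,float)-e);u=np.array([c[0],-c[1]])/-c[2]
    return u*(1+d["k1"]*(u@u))*K(d)+[d["cx"],d["cy"]]
E
python3 - <<'E'
from h import *
d=get_image("top");g=d["img"]
x0,y0=200,130
c=cv2.resize(g[y0:270,x0:380],None,fx=4.4,fy=4.2,interpolation=cv2.INTER_CUBIC)[:, :]
cv2.imwrite("pics/top1.png",cv2.resize(g[y0:270,x0:380],None,fx=4,fy=4,interpolation=cv2.INTER_CUBIC))
m=(g.min(2)>150).astype(np.uint8);m[:,:205]=0;m[:140]=0;m[265:]=0;m[:,370:]=0
for q in cv2.findContours(m,0,2)[0]:
    if cv2.contourArea(q)>100:
        r=cv2.minAreaRect(q);print(r,topt(d,r[0],65))
# bench vs plate
for p in [(209,175),(347,138),(370,222),(233,261)]: print(topt(d,p,12))
for p in [(239,213),(287,182),(343,188)]: print(topt(d,p,82))
E
```

```text
((239.88235473632812, 213.52943420410156), (24.25356101989746, 21.828205108642578), 75.96376037597656) [559.45395207 103.47687923  65.        ]
((342.76922607421875, 187.65382385253906), (24.46991539001465, 21.663330078125), 74.74488067626953) [ 621.33309313 -149.34290029   65.        ]
((286.48138427734375, 181.30499267578125), (24.155872344970703, 21.38599967956543), 75.0685806274414) [638.98952542 -11.18648467  65.        ]
[670.95277497 187.327636    12.        ]
[ 766.50676369 -171.62554729   12.        ]
[ 543.7396799  -221.86880225   12.        ]
[448.91236853 124.20576119  12.        ]
[557.66179807 104.30342124  82.        ]
[633.02646467 -12.13382533  82.        ]
[ 616.49947819 -147.66903528   82.        ]
```

View pics/top1.png

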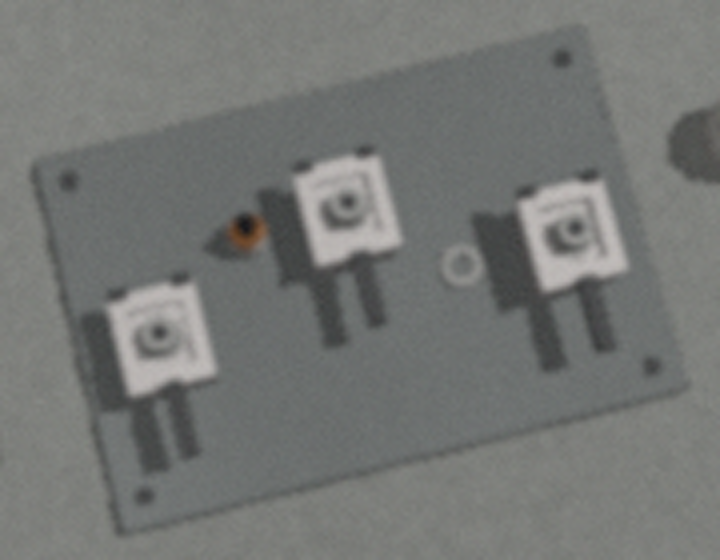

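The enlarged crop shows the bolt heads at about (240,213.8), (286.5,181) and (343.5,187.8) in full-image pixels. Each tongue is the nearer dark bar below its cover, and the other bar beside it is its shadow. Platform yaw is about 13.8°. I'm moving over bolt 3 with the fingers shut.

```bash
python3 -m pendant '[[[45,-28.4,0,0],[45,-28.4,0,0],[45,-28.4,0,0],[45,-28.4,0,0],[45,-28.4,0,0],[45,-28.4,0,0],[45,-28.4,0,0],[45,-28.4,0,0],[45,-28.4,0,0],[45,-28.4,0,0],[45,-28.4,0,0],[45,-28.4,0,0.42]]]' 255 10
python3 -m pendant '[[[0,0,0,0],[0,0,0,0],[0,0,0,0]]]'
python3 - <<'E'
from h import *
s=get_state();d=get_image("wrist");cv2.imwrite("pics/w0.png",d["img"])
print(s["eef_pos"],s["tcp_rot"],s["force"],d["tool_from_camera"])
for p in [(556,102,82),(635,-11,82),(616,-149,82)]:print(proj(d,p,s))
E
```

```text
time_s: 1.65
eef_pos: [617.8, -148.8, 222.4]
tcp_rot: [-3.142, 0.0, 0.241]
force: [1.1, -0.5, 0.3]
finger_gap: 0.5
gripper_force: 0.0
time_s: 2.02
eef_pos: [616.2, -152.0, 222.6]
tcp_rot: [3.141, 0.001, 0.24]
force: [-0.7, -0.3, -0.4]
finger_gap: 0.6
gripper_force: 0.0
[ 616.15184188 -151.99045968  222.56424596] [3.14089757e+00 8.54037561e-04 2.40022408e-01] [-0.73009114 -0.34139899 -0.4459802 ] [[ 1.31134151e-03  9.52644661e-01  3.04082932e-01  8.44097492e+01]
 [ 9.99999096e-01 -1.15925143e-03 -6.80688141e-04  8.54687532e-01]
 [-2.95945352e-04  3.04083549e-01 -9.52645321e-01 -1.61387067e+02]
 [ 0.00000000e+00  0.00000000e+00  0.00000000e+00  1.00000000e+00]]
[-22.41081935 193.0057214 ]
[113.60826184 133.49575422]
[273.24670557 194.35874109]
```

View pics/w0.png

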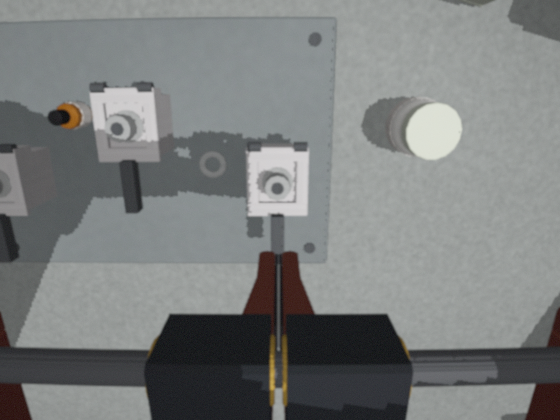

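The wrist view shows bolt 3's head at about (278,185) and bolt 2's at about (122,127). The platform is square to the tool. The fingertips are at (278,253), and the washer and bottle are clear of the pillars.

```bash
python3 - <<'E'
from h import *
s=get_state();d=get_image("wrist");g=cv2.cvtColor(d["img"],cv2.COLOR_BGR2GRAY)
Rt=R.from_euler('xyz',s["tcp_rot"]).as_matrix()
for n,p in dict(b3=(278,185),b2=(122,127)).items():
    q=topt(d,p,82,s);print(n,q,Rt.T@(q-s["eef_pos"]))
for n,p in dict(t3=(277.5,215.5),t2l=(123.5,162),t2r=(137,162)).items(): print(n,topt(d,p,67,s))
c=np.hstack([cv2.resize(g[150:230,235:320],(510,480),interpolation=2),cv2.resize(g[80:160,85:125],(240,480),interpolation=2)])
c=np.hstack([cv2.resize(g[135:225,235:320],(382,405),interpolation=2),cv2.resize(g[75:165,80:165],(382,405),interpolation=2)])
cv2.imwrite("pics/w1.png",c)
E
```

```text
b3 [ 624.95778182 -150.86040977   82.        ] [  8.80029628   0.96923911 140.67619959]
b2 [641.89193199 -16.95514957  82.        ] [  57.07074513 -125.07573737  140.56746065]
t3 [ 593.64981    -158.10662408   67.        ]
t2l [609.38484429 -16.10937484  67.        ]
t2r [612.17464122 -27.70391059  67.        ]
```

View pics/w1.png

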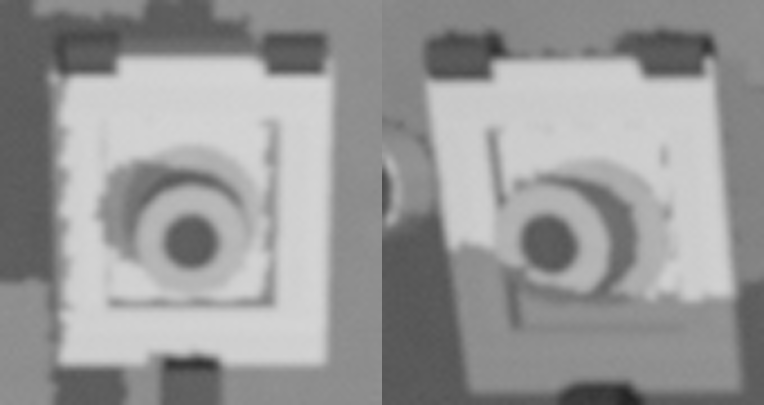

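Crop centres of the head faces are b3 (277,189) and b2 (117,129). In the tool frame that puts b3 at (5.6, 0.3) and b2 at (55.4, -129.2), which matches the known 50/130 spacing. I'm going down over bolt 3.

```bash
python3 -m pendant '[[[4.5,0,0,0],[0,0,43,0],[0,0,43,0],[0,0,38,0],[0,0,6,0],[0,0,0,0],[0,0,0,0]]]'
python3 -m pendant '[[[0,0,4,0],[0,0,3,0],[0,0,2,0],[0,0,0,0],[0,0,0,0]]]'
```

```text
time_s: 3.0
eef_pos: [622.9, -149.2, 94.6]
tcp_rot: [3.14, -0.003, 0.242]
force: [0.6, 0.2, -0.1]
finger_gap: 0.6
gripper_force: 0.0
time_s: 3.62
eef_pos: [621.5, -148.9, 83.6]
tcp_rot: [3.142, 0.0, 0.243]
force: [-0.2, 0.7, -0.0]
finger_gap: 0.4
gripper_force: 0.0
```

```bash
python3 -m pendant '[[[0,0,1,0],[0,0,1,0],[0,0,0,0]]]'
python3 -m pendant '[[[0,0,1,0],[0,0,1,0],[0,0,0,0]]]'
```

```text
time_s: 4.0
eef_pos: [621.6, -148.9, 81.8]
tcp_rot: [3.141, -0.0, 0.242]
force: [0.3, 0.5, 1.5]
finger_gap: 0.4
gripper_force: 0.8
time_s: 4.38
eef_pos: [621.6, -148.9, 79.6]
tcp_rot: [3.142, -0.0, 0.242]
force: [-0.8, 0.1, 1.3]
finger_gap: 0.5
gripper_force: 0.9
```

```bash
python3 -m pendant '[[[0,0,1,0],[0,0,0.5,0],[0,0,0,0]]]'
python3 -m pendant '[[[0,0,1,0],[0,0,0.5,0],[0,0,0,0]]]'
```

```text
time_s: 4.75
eef_pos: [621.6, -148.9, 78.1]
tcp_rot: [3.142, -0.0, 0.242]
force: [-0.5, 0.1, 2.1]
finger_gap: 0.6
gripper_force: 0.8
time_s: 5.12
eef_pos: [621.6, -148.9, 76.6]
tcp_rot: [3.142, -0.0, 0.242]
force: [0.5, -0.5, 1.5]
finger_gap: 0.2
gripper_force: 0.8
```

```bash
python3 -m pendant '[[[0,0,1,0],[0,0,0,0],[0,0,0,0]]]'
python3 -m pendant '[[[0,0,1,0],[0,0,0,0],[0,0,0,0]]]'
```

```text
time_s: 5.5
eef_pos: [621.6, -148.9, 76.4]
tcp_rot: [3.141, -0.0, 0.242]
force: [-1.7, 0.4, 7.4]
finger_gap: 0.5
gripper_force: 3.7
time_s: 5.88
eef_pos: [621.7, -148.9, 76.3]
tcp_rot: [3.141, -0.0, 0.242]
force: [-3.7, 1.7, 13.4]
finger_gap: 0.2
gripper_force: 7.0
```

Contact came at about 82 mm, then the head gave way under about 2 N down to a hard stop at 76.3 mm, so bolt 3 is the loose one. I'm lifting off, backing away and looking at its tongue.

```bash
python3 -m pendant '[[[0,0,-20,0],[0,0,-50,0],[0,0,-50,0],[-30,0,-10,0],[-40,0,0,0],[-10,0,0,0],[0,0,0,0],[0,0,0,0],[0,0,0,0]]]' 130 10
python3 - <<'E'
from h import *
s=get_state();d=get_image("wrist");cv2.imwrite("pics/w2.png",d["img"])
print(s["eef_pos"],s["tcp_rot"],s["force"],s["finger_gap"])
E
```

```text
time_s: 7.0
eef_pos: [544.7, -167.5, 204.5]
tcp_rot: [-3.141, -0.0, 0.243]
force: [-0.1, 0.1, 0.0]
finger_gap: 42.9
gripper_force: 0.0
[ 544.6616707  -167.53946309  204.48019756] [-3.14123729e+00 -1.88378323e-04  2.43484315e-01] [-0.14060163  0.11832966  0.0251204 ] 42.9296218840862
```

View pics/w2.png

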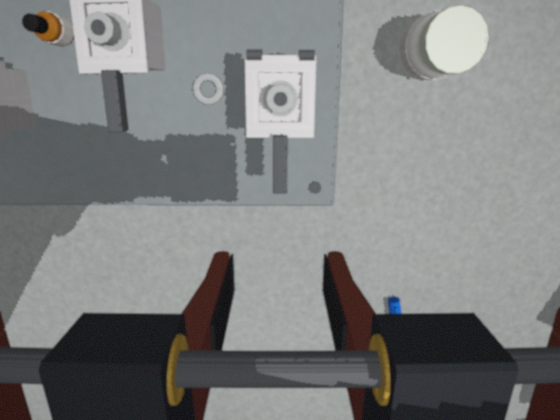

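Tongue 3 runs from (280,136) to its free end at (280,193), with its midline at about x=280. The bolt 3 head is now visibly lower in its window, and the covers are still shut.

```bash
python3 - <<'E'
from h import *
s=get_state();d=get_image("wrist");Rt=R.from_euler('xyz',s["tcp_rot"]).as_matrix()
g=cv2.cvtColor(d["img"],cv2.COLOR_BGR2GRAY)
print(g[165,265:296],g[180:205,280])
for n,p,z in [("root",(280,136),74),("end",(280,192.5),74),("bolt",(280.5,99),76)]:
    q=topt(d,p,z,s);print(n,q.round(1),(Rt.T@(q-s["eef_pos"])).round(1))
E
```

```text
[141 147 148 148 147 146 142 123 105  97 100 100 102 101 100 101 102 102
 101 103 105 110 126 141 145 147 147 149 149 149 146] [101 101 101 100 101 102 102 100  98 101  98 101 102 116 135 146 145 145
 144 145 145 146 147 143 136]
root [ 594.3 -157.8   74. ] [ 50.7   2.5 130.4]
end [ 550.  -168.9   74. ] [  5.1   2.6 130.4]
bolt [ 621.4 -151.3   76. ] [ 78.6   2.8 128.4]
```

```bash
python3 -m pendant '[[[17,2.4,0,0],[0,0,50,0],[0,0,50,0],[0,0,40,0],[0,0,16,0],[0,0,0,0],[0,0,0,0]]]'
python3 - <<'E'
from h import *
s=get_state();print(s["eef_pos"],s["force"])
d=get_image("wrist");a=d["img"];e=get_image("side")["img"][200:290,230:370]
cv2.imwrite("pics/w3.png",np.hstack([a[:420,100:480],cv2.resize(e,(420,270),interpolation=2) if 0 else cv2.copyMakeBorder(cv2.resize(e,(420,270),interpolation=2),0,150,0,0,0)]))
E
```

```text
time_s: 7.98
eef_pos: [562.5, -166.5, 50.2]
tcp_rot: [3.14, -0.003, 0.243]
force: [0.2, -0.2, 0.3]
finger_gap: 43.1
gripper_force: 0.0
[ 562.5008095  -166.53509208   50.23167067] [ 0.17695215 -0.24977069  0.27255503]
```

View pics/w3.png

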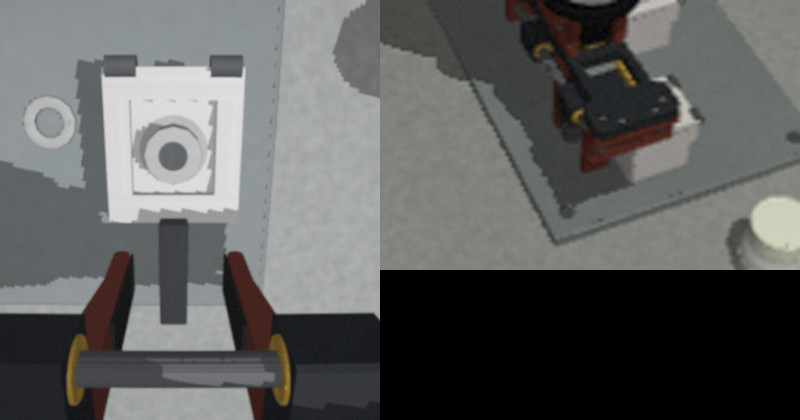

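The tongue sits between the fingers, about 5 px (2 mm) left of centre, so I'll shift by -2 and close.

```bash
python3 -m pendant '[[[0,-2,1,0],[0,0,0,0],[0,0,0,0],[0,0,0,0],[0,0,0,0],[0,0,0,0]]]' 255 15
```

```text
time_s: 8.82
eef_pos: [560.5, -164.8, 47.7]
tcp_rot: [3.141, -0.0, 0.242]
force: [1.0, -1.3, -0.0]
finger_gap: 11.8
gripper_force: 15.0
```

```bash
python3 -m pendant '[[[0.7,0,-8.3,0],[1.5,0,-8.1,0],[2.2,0,-8,0],[2.9,0,-7.8,0],[0,0,0,0],[0,0,0,0]]]'
```

```text
time_s: 9.57
eef_pos: [567.5, -163.0, 80.1]
tcp_rot: [3.141, -0.0, 0.242]
force: [-0.6, -2.6, 1.5]
finger_gap: 12.0
gripper_force: 15.0
```

```bash
python3 -m pendant '[[[3.5,0,-7.5,0],[4.2,0,-7.2,0],[4.8,0,-6.8,0],[5.3,0,-6.3,0],[5.9,0,-5.9,0],[6.4,0,-5.3,0],[6.8,0,-4.7,0],[0,0,0,0],[0,0,0,0],[0,0,0,0]]]'
python3 - <<'E'
from h import *
s=get_state();print(s["eef_pos"],s["force"],s["torque"])
a=get_image("wrist")["img"];e=get_image("side")["img"][180:290,230:370]
cv2.imwrite("pics/w4.png",np.hstack([a[:420,100:480],cv2.copyMakeBorder(cv2.resize(e,(420,330),interpolation=2),0,90,0,0,0)]))
E
```

```text
time_s: 10.82
eef_pos: [604.0, -154.1, 124.2]
tcp_rot: [3.141, -0.001, 0.242]
force: [1.6, -4.7, 0.2]
finger_gap: 12.0
gripper_force: 15.0
[ 603.99700478 -154.0808286   124.22124767] [ 1.63592141 -4.7274638   0.15824045] [-1.10566704 -0.3173801  -0.07344131]
```

View pics/w4.png

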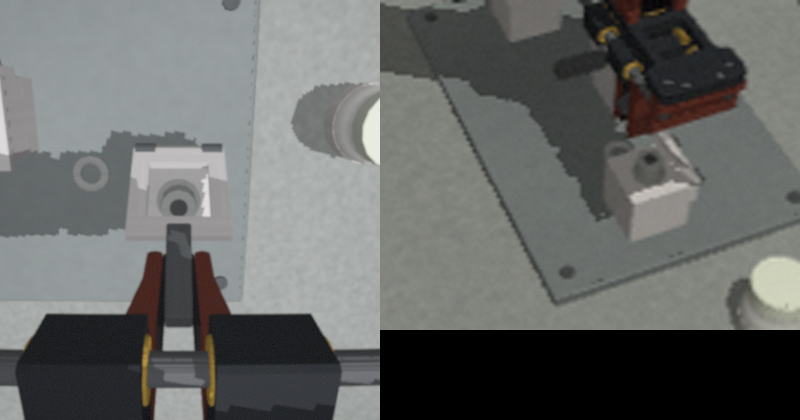

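The cover is tilted up with its tongue between the pads. The rise of 76 mm and advance of 45 mm put it about 55° open, and bolt 3 is exposed in the side view. I'm letting it settle briefly, then handing in.

```bash
python3 -m pendant '[[[0,0,0,0],[0,0,0,0],[0,0,0,0],[0,0,0,0]]]' && python3 -c "
from workcell import *
print(job_done())"
```

```text
time_s: 11.42
eef_pos: [604.0, -154.0, 124.2]
tcp_rot: [3.141, -0.001, 0.242]
force: [1.3, -4.6, 0.5]
finger_gap: 12.0
gripper_force: 15.0
the job is handed in; nothing more can be done
None
```

I tapped bolt 3 first and it sank about 6 mm to its stop, so it is the loose one; bolts 1 and 2 needed no tap, and I handed in at 11.4 s with the gripper holding cover 3 steady at about 55° open (worked out from the tool's travel), having touched nothing else.

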